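# Set the period wheel of the school bell timer and lock it

## Task

Set the school bell timer on the desk: with a fingertip on the rim of its dark period wheel, pressing gently (clearly under 20 N, the wheel is spring-cushioned), turn the wheel until its engraved white mark faces the red pointer on the case, and take the finger off. Then push the orange locking catch fully home towards the wheel. Leave the other things on and around the timer where they are.

Things in the scene. Friction and masses are not known exactly. Their poses are not given: they have to be found in the camera images.
- bell_timer: Grey timer case fixed to the desk, 200 mm (its x) by 350 mm (its y) by 34 mm high. Origin on the desk, under the wheel's axis; the case reaches 100 mm to its -x and +x, 150 mm to its +y and 200 mm to its -y. z is up. The red pointer lies on its +x side, the catch on its -y side.
- wheel_mount: Fixed foot that carries the period wheel; origin on the desk under the wheel's vertical axis, same axes as the case; it does not show the wheel's height. The wheel is a dark green-black disc, radius 80 mm, its flat smooth top proud of the case, nothing on it to grip and too wide to grasp. It yields downwards on a spring of about 8 N per mm, at most 5 mm.
- wheel_axis (a point): Point on the wheel's vertical axis 44 mm above the desk (fixed). At rest the wheel's flat top lies 0 to 20 mm above this point: an adjusting nut sets it differently each time, so feel for it. The wheel turns stiffly (about 6 N along the rim at 58 mm from the axis), so a fingertip dragging it round must press with about 10 to 14 N; a lighter touch slips, over 20 N of contact harms it.
- period_wheel (a joint): Angle of the wheel's engraved mark about the vertical axis, rad, counter-clockwise from above. 0 and 6.283 both mean that the mark faces the red pointer (along the case's +x). It can be turned in either direction from -0.6 to 6.88 and stays where it is left. The mark is a white radial line 6 mm wide, from 37 to 79 mm from the axis.
- pointer (a point): Middle of the outer end of the red pointer, a flat red arrow 24 by 16 mm lying on the case just outside the wheel on its +x side; 99 mm from the axis, top 38 mm above the desk. The case is 34 mm high there.
- catch_tab (a point): Centre of the upright orange tab of the locking catch: 36 mm (case's x) by 12 mm (case's y) by 30 mm high, top 72 mm above the desk. A 6 mm high steel foot reaches 4 mm past the tab on its -y and +y sides. Fixed guide strips 12 mm high on the case flank its path, 25 to 33 mm to either side, from about the tab's start onwards. Room above and on its -y side is free.
- lock_catch (a joint): Travel of the catch along the case's +y, towards the wheel, m. 0 is fully back, 0.030 fully home against its stop. It slides with about 2.5 N of friction and stays where it is left.
- eraser: White eraser, 42 x 20 x 12 mm, lying on the case beside the wheel on the case's +y end; origin at the centre of its underside. Leave alone.
- paperweight: Green glass paperweight, 62 mm across, 39 mm high, on the desk beyond the case; origin under its centre. Leave alone.
- pen: Blue pen lying on the desk on the robot's side of the case, 150 x 9 x 9 mm; origin under its centre. Leave alone.
- stapler: Red and black stapler, 130 x 34 mm, 47 mm high; origin under its centre. Leave alone.
- rubber_stamp: Wooden rubber stamp, 55 x 28 mm, 64 mm high; origin under its centre. Leave alone.
- mug: White mug, 76 mm across, 85 mm high; origin under its centre. Leave alone.
- calculator: Black desk calculator, 140 x 80 x 16 mm; origin under its centre. Leave alone.
Not all that is in view belongs to the job. What is meant by the wheel_mount is not brown, and is the smaller of those in its own colour.

How it is judged:
By the outcome, as a careful person would: the job done as asked, in the order asked, and still so for the second after the job is handed in, with the robot touching nothing.
It also fails if it takes over 72 s, if anything falls off the work surface, if the arm or the gripper's body presses on something with over 40 N, if the wrist force passes 120 N, or if a joint passes its speed limit or range.

## Robot

A 7-joint arm with a two-finger parallel gripper is mounted at the origin on the work surface. World frame = base frame: x ahead of the robot, y to its left, z up, the work surface at z = 0. Lengths are in mm, angles in rad, forces in N, time in s.
With the tool pointing down it reaches from about 400 to 900 mm from the base axis. Payload 5.5 kg.
Tool frame: the origin (TCP) lies midway between the tips of the shut fingers; the grasp point (between the pads) lies arm.grip_depth behind it (arm.grip_depth is the distance from the TCP to the grasp point, in mm); z points along the fingers, y is the direction in which the jaws open and shut (so a half turn about z gives the same grasp; the last joint's range is limited). The gripper opens to 92 mm and grips with 3 to 60 N. Pads are 19 mm wide; open, the fingers measure 130 mm over their backs; the gripper's body (75 mm by 190 mm) begins 47 mm behind the grasp point.
Start: joints at [-0.975, 0.501, -0.427, 1.55, 0.221, 1.138, -0.21], TCP at [212.311, 614.348, 226.729] pointing down, gripper open.
Joint ranges: [-2.88, 2.88], [-0.31, 2.03], [-1.54, 1.56], [0.2, 2.42], [-1.41, 4.55], [0.19, 2.02], [-2.57, 2.57]. Speed limits (rad/s): [2.57, 2.57, 3.14, 3.14, 3.14, 3.14, 3.14].

## Interface

Orientations are given as a unit quaternion [x, y, z, w].
In Python, from station import arm, capture gives the robot as it stands.
- The arm moves only by the tool send_rows, never from a script. Its argument "increments" is one flat list of numbers, 5 for each row, row after row: the shift along the world's x, y, z in cm, then the turn about the world's z in rad, then the opening, from 0 (shut) to 1 (fully open). A call has 1 to 10 rows; each row is the pose to reach, as a shift and turn from the pose commanded when the call began; what a row does not reach only later rows make up. A row lasts 1/12 s, in which the tool goes at most 41.7 mm and 7.16 degrees, less where a joint would pass 70% of its speed; a pose out of reach is approached as far as the arm can. A call with a gripper value outside its range is refused whole. The fingers move at their own pace and stop on an object; "grip_force" is the grip in N (left out, the last holds). Time passes only in rows, so rows that repeat a pose let the fingers close. It gives the time, the measured TCP pose, the force and the opening at its end, in the units of the state.
- arm.state(): the state, without advancing time (a new reading comes with each control period).
- capture(name): name is "scene" or "top" or "wrist"; returns a dict with "pixels" (420x560x3 uint8, red, green, blue), "mtx" (3x3 intrinsics, pixels), "xyz" and "attitude" of the camera in the world. Camera axes: x right, y up, looking along -z (the intrinsics and any distortion apply to the point x, -y, -z); pixel columns grow to the right and rows downward; lengths in mm; the calibration is good to about 2 mm. A picture is of the moment at which its call begins. There is no depth.
- arm.close_job(): hands the job in, once; it reports no verdict.
The state is a dict: "t": time; "q": joint angles; "joint_velocities": joint speeds; "tau": joint torques, N m; "tcp_pos": TCP position; "orientation": TCP orientation; "contact_force": force on the tool from outside, world axes, zero at the start; "moment": the same for the moment, N m; "grip_width": finger opening in mm.
Only numpy, scipy, OpenCV 4.12 (cv2) and the standard library are available. Lean on these libraries where they do the work, as an engineer would, in place of code of your own. Each camera call takes 0.05 s, during which the arm holds its last target. There are 200 camera calls.

## Working session

There is one attempt and no reset: what is moved stays moved. The work goes in short steps, Python scripts to look and compute and a tool call to move; the robot and the scene stay as the last step left them, time stands still between calls to the robot, and variables do not carry over. Pictures are saved under pics/ and viewed, about 8 in all and at most 12, crops included, and the job is handed in when it is done.

Besides the shell and the picture viewer there is one more tool, called by a JSON object that holds its "fn" and its "kwargs". send_rows: Moves the arm, as the interface text tells. Its arguments: {"type":"object","properties":{"increments":{"type":"array"},"grip_force":{"type":"number"}},"required":["increments"]}

```bash
mkdir -p pics
cat > h.py <<'E'
import numpy as np, cv2
from scipy.spatial.transform import Rotation as R
from station import arm, capture
def snap(name,fn):
    c=capture(name); cv2.imwrite('pics/'+fn,cv2.cvtColor(c['pixels'],cv2.COLOR_RGB2BGR)); return c
def rot(c):
    a=np.array(c['attitude'],float)
    return a if a.shape==(3,3) else R.from_quat(a).as_matrix()
def ray(c,u,v,z):
    d=np.linalg.inv(c['mtx'])@[u,v,1]; d=rot(c)@[d[0],-d[1],-d[2]]
    o=np.array(c['xyz']); return o+d*(z-o[2])/d[2]
def proj(c,p):
    q=rot(c).T@(np.array(p,float)-c['xyz']); q=np.array(c['mtx'])@[q[0],-q[1],-q[2]]; return q[:2]/q[2]
E
python3 - <<'E'
from h import *
import pickle
for n in ('top','scene'):
    c=snap(n,n+'1.png'); pickle.dump(c,open(n+'1.pkl','wb')); print({k:v for k,v in c.items() if k!='pixels'})
print(arm.state(), arm.grip_depth)
E
```

```text
{'mtx': array([[417.50919798,   0.        , 285.03820534],
       [  0.        , 417.50919798, 213.14332144],
       [  0.        ,   0.        ,   1.        ]]), 'xyz': array([ 342.02488439,   14.66698323, 1058.03911733]), 'attitude': array([ 0.03705215, -0.04554129, -0.69899129,  0.71271615])}
{'mtx': array([[386.1655687 ,   0.        , 278.03092798],
       [  0.        , 386.1655687 , 207.16815011],
       [  0.        ,   0.        ,   1.        ]]), 'xyz': array([719.00158543, 503.49081838, 925.99248147]), 'attitude': array([0.0648711 , 0.27267727, 0.92882112, 0.24234308])}
{'t': 0.1, 'q': array([-0.97480305,  0.50177476, -0.42679444,  1.5513182 ,  0.22079678,
        1.13828398, -0.21027466]), 'joint_velocities': array([ 0.00184188, -0.00312509, -0.00041063, -0.00242032,  0.00070812,
       -0.00195679, -0.00100819]), 'tau': array([-1.13722868e-02, -5.67873752e+01, -5.83868667e+00, -2.79912740e+01,
       -6.90761930e-02,  2.43027101e-02,  5.16831710e-05]), 'tcp_pos': array([212.18614196, 613.74136747, 225.77928129]), 'orientation': array([ 1.65602442e-01,  9.86192212e-01, -8.48672956e-04, -1.77904691e-04]), 'contact_force': array([-0.06272212,  0.41295093,  0.69838462]), 'moment': array([ 0.01665483,  0.02428415, -0.02241137]), 'grip_width': 91.78468075062143} 18.8
```

View pics/top1.png

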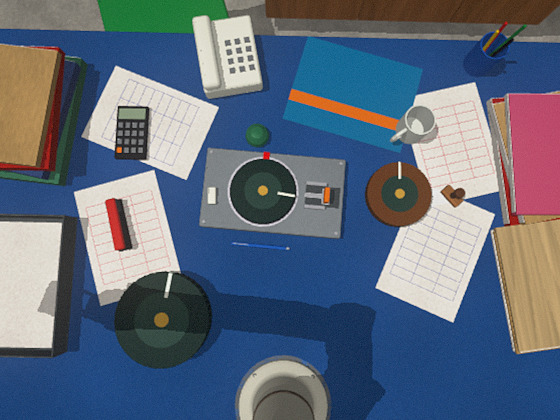

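View pics/scene1.png

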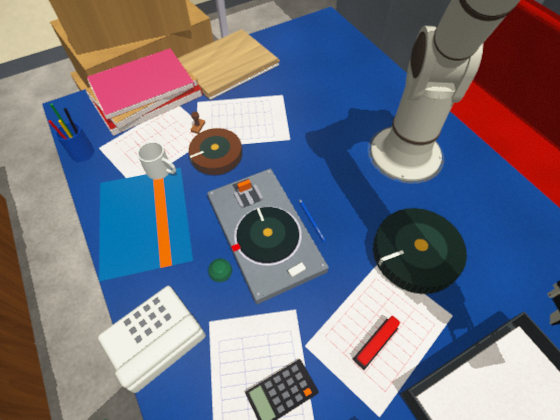

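The top view shows the timer case with corners near (207,148), (346,158), (340,238) and (199,227). The wheel centre is at (263,190), the mark points to (287,194), the red pointer is at (266,156) and the orange tab at (327,195). The scene view shows the same timer at (268,232). The brown wheel and the large black wheel are decoys.

Run:
```python
from h import *
import pickle
from scipy.optimize import least_squares
T=pickle.load(open('top1.pkl','rb'));S=pickle.load(open('scene1.pkl','rb'))
def blob(c,lo,hi,box):
    hsv=cv2.cvtColor(c['pixels'],cv2.COLOR_RGB2HSV); m=cv2.inRange(hsv,np.array(lo),np.array(hi))
    k=np.zeros_like(m);x0,y0,x1,y1=box;k[y0:y1,x0:x1]=m[y0:y1,x0:x1]
    v,u=np.nonzero(k);return (u.mean(),v.mean(),len(u)) if len(u) else None
def tri(a,b):
    f=lambda p:np.r_[proj(T,p)-a[:2],proj(S,p)-b[:2]]
    r=least_squares(f,[500,50,40]);return r.x,r.fun
red=((0,180,120),(5,255,255))
P=blob(T,*red,(250,140,280,165)),blob(S,*red,(225,238,245,255))
G=blob(T,(14,120,120),(25,255,255),(250,178,275,202)),blob(S,(14,120,120),(25,255,255),(255,220,280,245))
O=blob(T,(6,180,120),(13,255,255),(315,180,340,210)),blob(S,(6,180,120),(13,255,255),(230,175,262,197))
E=blob(T,(0,0,190),(180,40,255),(203,180,218,210)),blob(S,(0,0,190),(180,40,255),(285,258,308,280))
for n,(a,b) in dict(P=P,G=G,O=O,E=E).items(): print(n,a,b,tri(a,b))
# case fit
ct=np.array([(207.5,148),(346.5,158),(340.5,238.5),(199.5,228)])
loc=np.array([(100,150),(100,-200),(-100,-200),(-100,150)],float)
cs=np.array([(258,299),(208,190),(268,170),(327,268)])
def f(p,which):
    c,s=np.cos(p[2]),np.sin(p[2]); out=[]
    for i,l in enumerate(loc):
        w=[p[0]+c*l[0]-s*l[1],p[1]+s*l[0]+c*l[1],34]
        if 0 in which: out.append(proj(T,w)-ct[i])
        if 1 in which and i in(0,1,2,3): out.append(proj(S,w)-cs[i])
    return np.ravel(out)
for w in((0,),(1,),(0,1)):
    r=least_squares(lambda p:f(p,w),[450,60,-.05]);print(w,r.x,np.round(r.fun,1))
im=cv2.cvtColor(T['pixels'],cv2.COLOR_RGB2BGR)[140:245,190:355]
a=cv2.resize(im,None,fx=4,fy=4,interpolation=cv2.INTER_CUBIC); cv2.imwrite('pics/crop1.png',a)
```

```text
P (np.float64(266.2916666666667), np.float64(155.125), 24) (np.float64(236.0), np.float64(246.8), 5) (array([606.10161322,  53.87791712,  36.97617941]), array([-0.30698011,  0.42280644, -0.52680748, -0.09912833]))
G (np.float64(262.4938271604938), np.float64(190.06172839506172), 81) (np.float64(267.17910447761193), np.float64(231.83582089552237), 67) (array([516.792585  ,  60.06461992,  46.11080028]), array([-0.02314421,  0.03053835, -0.04003938, -0.00645554]))
O (np.float64(326.22972972972974), np.float64(194.6216216216216), 74) (np.float64(244.02597402597402), np.float64(186.03896103896105), 77) (array([506.85746988, -95.39826686,  54.84341396]), array([-0.14536068,  0.20118948, -0.27790022, -0.05314524]))
E (np.float64(211.15315315315314), np.float64(195.3063063063063), 111) (np.float64(296.13235294117646), np.float64(268.4264705882353), 136) (array([502.11818778, 185.06696347,  44.34780721]), array([ 0.19116216, -0.23982272,  0.30513948,  0.03950447]))
(0,) [ 5.14336139e+02  5.78368349e+01 -5.59581871e-02] [-0.4  0.2 -0.4  0.8  0.9 -0.3 -0.2 -0.6]
(1,) [ 5.16225769e+02  6.11722136e+01 -6.41824306e-02] [-2.4  1.5 -2.   1.6  2.4 -2.8  2.2 -1.3]
(0, 1) [ 5.15202497e+02  5.92199930e+01 -5.99051058e-02] [-0.7 -0.4 -2.   0.6 -0.8  0.8 -2.2  1.2  0.2 -0.4  2.  -3.4 -0.9 -1.2
  2.3 -2.3]
```

View pics/crop1.png

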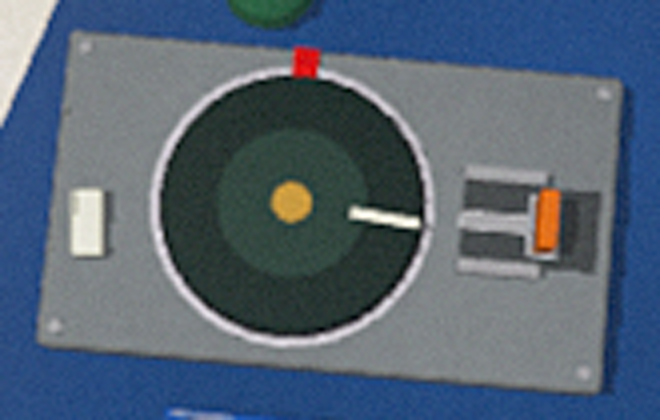

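{"fn": "send_rows", "kwargs": {"increments": [1.5, -3.4, 0, 0, 0, 3, -6.8, 0, 0, 0, 4.5, -10.2, 0, 0, 0, 6, -13.6, 0, 0, 0, 7.5, -17, 0, 0, 0, 9, -20.4, 0, 0, 0, 10.5, -23.8, 0, 0, 0, 12, -27.2, 0, 0, 0, 13.5, -30.6, 0, 0, 0, 15, -34, 0, 0, 0], "grip_force": 30}}

```text
t: 0.93
tcp_pos: [362.5, 272.4, 226.6]
orientation: [0.166, 0.986, -0.0, -0.0]
contact_force: [1.2, -0.2, -0.4]
grip_width: 29.7
```

Run:
```python
from h import *
import pickle
T=pickle.load(open('top1.pkl','rb'))
C=ray(T,262.5,190.06,52);print(C)
for u,v in((278,192.75),(295,195.5)):
    p=ray(T,u,v,52)-C;print(np.hypot(*p[:2]),np.arctan2(p[1],p[0]))
s=arm.state();print(s['t'],s['tcp_pos'],s['orientation'],s['contact_force'],s['grip_width'])
```

```text
[515.85675064  59.73092253  52.        ]
38.39989509962555 -1.7239253025561425
80.41066378558843 -1.7178643840267376
0.9333 [362.48760549 272.39795355 226.58290006] [ 1.65602150e-01  9.86192636e-01 -7.65346857e-05 -7.88955020e-05] [ 1.21694781 -0.20054255 -0.40041993] 29.71241486345973
```

{"fn": "send_rows", "kwargs": {"increments": [1.5, -3.5, 0, 0, 0, 3, -7, 0, 0, 0, 4.6, -10.5, 0, 0, 0, 6.1, -14.0, 0, 0, 0, 7.6, -17.5, -1, 0, 0, 9.1, -21, -3, 0, 0, 10.7, -24.7, -6, 0, 0, 10.7, -24.7, -9, 0, 0, 10.7, -24.7, -12, 0, 0, 10.7, -24.7, -14.5, 0, 0]}}

```text
t: 1.77
tcp_pos: [468.4, 25.9, 79.6]
orientation: [0.167, 0.986, -0.0, -0.001]
contact_force: [-0.4, 0.8, 0.5]
grip_width: 0.7
```

Run:
```python
from h import *
snap('wrist','w1.png');s=arm.state();print(s['t'],s['tcp_pos'],s['contact_force'],s['grip_width'])
```

```text
1.8167 [465.16506539  26.24397947  75.72357526] [-0.35859498  0.46294479 -1.60509508] 0.339105249281292
```

View pics/w1.png

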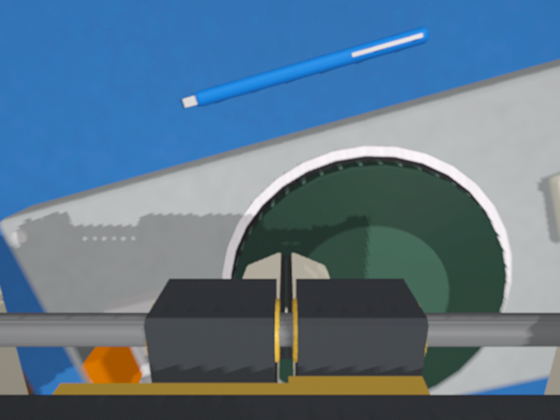

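The wrist view shows the shut fingertips at (287,265), above the rim of the dark wheel, with the pen well clear at the top. Next I'll let the arm settle and descend slowly.

{"fn": "send_rows", "kwargs": {"increments": [0, 0, 0, 0, 0, 0, 0, 0, 0, 0, 0, 0, 0, 0, 0, 0, 0, -0.2, 0, 0, 0, 0, -0.4, 0, 0, 0, 0, -0.6, 0, 0, 0, 0, -0.8, 0, 0, 0, 0, -1.0, 0, 0, 0, 0, -1.0, 0, 0, 0, 0, -1.0, 0, 0]}}

```text
t: 2.65
tcp_pos: [469.1, 27.3, 71.6]
orientation: [0.166, 0.986, -0.0, -0.0]
contact_force: [0.3, 0.4, 0.3]
grip_width: 0.3
```

{"fn": "send_rows", "kwargs": {"increments": [0, 0, -0.1, 0, 0, 0, 0, -0.2, 0, 0, 0, 0, -0.3, 0, 0, 0, 0, -0.4, 0, 0, 0, 0, -0.5, 0, 0, 0, 0, -0.6, 0, 0, 0, 0, -0.6, 0, 0, 0, 0, -0.6, 0, 0]}}

```text
t: 3.32
tcp_pos: [469.2, 27.4, 65.6]
orientation: [0.166, 0.986, -0.0, -0.0]
contact_force: [-0.2, 0.2, 0.7]
grip_width: 0.4
```

{"fn": "send_rows", "kwargs": {"increments": [0, 0, -0.05, 0, 0, 0, 0, -0.1, 0, 0, 0, 0, -0.15, 0, 0, 0, 0, -0.15, 0, 0, 0, 0, -0.15, 0, 0]}}

```text
t: 3.73
tcp_pos: [469.3, 27.3, 64.2]
orientation: [0.166, 0.986, -0.0, -0.0]
contact_force: [0.2, -0.1, -0.2]
grip_width: 0.4
```

{"fn": "send_rows", "kwargs": {"increments": [0, 0, -0.05, 0, 0, 0, 0, -0.1, 0, 0, 0, 0, -0.1, 0, 0, 0, 0, -0.1, 0, 0]}}

```text
t: 4.07
tcp_pos: [469.3, 27.3, 63.2]
orientation: [0.166, 0.986, -0.0, -0.0]
contact_force: [0.4, -0.1, 0.2]
grip_width: 0.3
```

{"fn": "send_rows", "kwargs": {"increments": [0, 0, -0.05, 0, 0, 0, 0, -0.1, 0, 0, 0, 0, -0.13, 0, 0, 0, 0, -0.15, 0, 0, 0, 0, -0.15, 0, 0, 0, 0, -0.15, 0, 0]}}

```text
t: 4.57
tcp_pos: [469.3, 27.3, 61.7]
orientation: [0.166, 0.986, 0.0, -0.0]
contact_force: [-0.1, -0.1, 0.6]
grip_width: 0.6
```

{"fn": "send_rows", "kwargs": {"increments": [0, 0, -0.05, 0, 0, 0, 0, -0.1, 0, 0, 0, 0, -0.13, 0, 0, 0, 0, -0.15, 0, 0, 0, 0, -0.15, 0, 0, 0, 0, -0.15, 0, 0]}}

```text
t: 5.07
tcp_pos: [469.3, 27.4, 60.2]
orientation: [0.166, 0.986, 0.0, -0.0]
contact_force: [0.3, 0.3, -0.1]
grip_width: 0.6
```

{"fn": "send_rows", "kwargs": {"increments": [0, 0, -0.05, 0, 0, 0, 0, -0.1, 0, 0, 0, 0, -0.13, 0, 0, 0, 0, -0.15, 0, 0, 0, 0, -0.15, 0, 0, 0, 0, -0.15, 0, 0]}}

```text
t: 5.57
tcp_pos: [469.3, 27.3, 58.7]
orientation: [0.166, 0.986, -0.0, -0.0]
contact_force: [-0.1, -0.1, -0.6]
grip_width: 0.1
```

{"fn": "send_rows", "kwargs": {"increments": [0, 0, -0.05, 0, 0, 0, 0, -0.1, 0, 0, 0, 0, -0.13, 0, 0, 0, 0, -0.15, 0, 0, 0, 0, -0.15, 0, 0, 0, 0, -0.15, 0, 0]}}

```text
t: 6.07
tcp_pos: [469.3, 27.4, 57.2]
orientation: [0.166, 0.986, 0.0, -0.0]
contact_force: [0.6, 1.3, -0.1]
grip_width: 0.5
```

{"fn": "send_rows", "kwargs": {"increments": [0, 0, -0.05, 0, 0, 0, 0, -0.1, 0, 0, 0, 0, -0.13, 0, 0, 0, 0, -0.15, 0, 0, 0, 0, -0.15, 0, 0, 0, 0, -0.15, 0, 0]}}

```text
t: 6.57
tcp_pos: [469.3, 27.4, 55.7]
orientation: [0.166, 0.986, 0.0, -0.0]
contact_force: [0.0, -1.4, -0.4]
grip_width: 0.3
```

{"fn": "send_rows", "kwargs": {"increments": [0, 0, -0.05, 0, 0, 0, 0, -0.1, 0, 0, 0, 0, -0.13, 0, 0, 0, 0, -0.15, 0, 0, 0, 0, -0.15, 0, 0, 0, 0, -0.15, 0, 0]}}

```text
t: 7.07
tcp_pos: [469.3, 27.3, 54.2]
orientation: [0.166, 0.986, -0.0, -0.0]
contact_force: [-0.0, -0.0, -0.2]
grip_width: 0.4
```

{"fn": "send_rows", "kwargs": {"increments": [0, 0, -0.05, 0, 0, 0, 0, -0.1, 0, 0, 0, 0, -0.13, 0, 0, 0, 0, -0.15, 0, 0, 0, 0, -0.15, 0, 0, 0, 0, -0.15, 0, 0]}}

```text
t: 7.57
tcp_pos: [469.3, 27.4, 52.7]
orientation: [0.166, 0.986, -0.0, -0.0]
contact_force: [1.7, 0.3, -0.1]
grip_width: 0.4
```

{"fn": "send_rows", "kwargs": {"increments": [0, 0, -0.05, 0, 0, 0, 0, -0.1, 0, 0, 0, 0, -0.13, 0, 0, 0, 0, -0.15, 0, 0, 0, 0, -0.15, 0, 0, 0, 0, -0.15, 0, 0]}}

```text
t: 8.07
tcp_pos: [469.3, 27.3, 51.2]
orientation: [0.166, 0.986, -0.0, -0.0]
contact_force: [1.0, 0.6, 0.5]
grip_width: 0.9
```

{"fn": "send_rows", "kwargs": {"increments": [0, 0, -0.05, 0, 0, 0, 0, -0.1, 0, 0, 0, 0, -0.13, 0, 0, 0, 0, -0.15, 0, 0, 0, 0, -0.15, 0, 0, 0, 0, -0.15, 0, 0]}}

```text
t: 8.57
tcp_pos: [469.3, 27.4, 49.7]
orientation: [0.166, 0.986, -0.0, -0.0]
contact_force: [0.2, -0.8, 0.5]
grip_width: 0.5
```

{"fn": "send_rows", "kwargs": {"increments": [0, 0, -0.05, 0, 0, 0, 0, -0.1, 0, 0, 0, 0, -0.13, 0, 0, 0, 0, -0.15, 0, 0, 0, 0, -0.15, 0, 0, 0, 0, -0.15, 0, 0]}}

```text
t: 9.07
tcp_pos: [469.3, 27.4, 48.2]
orientation: [0.166, 0.986, 0.0, -0.0]
contact_force: [0.3, -1.1, 0.7]
grip_width: 0.5
```

{"fn": "send_rows", "kwargs": {"increments": [0, 0, -0.05, 0, 0, 0, 0, -0.1, 0, 0, 0, 0, -0.13, 0, 0, 0, 0, -0.15, 0, 0, 0, 0, -0.15, 0, 0, 0, 0, -0.15, 0, 0]}}

```text
t: 9.57
tcp_pos: [469.3, 27.4, 46.7]
orientation: [0.166, 0.986, 0.0, -0.0]
contact_force: [0.7, 0.1, 0.1]
grip_width: 0.6
```

{"fn": "send_rows", "kwargs": {"increments": [0, 0, -0.05, 0, 0, 0, 0, -0.1, 0, 0, 0, 0, -0.13, 0, 0, 0, 0, -0.15, 0, 0, 0, 0, -0.15, 0, 0, 0, 0, -0.15, 0, 0]}}

```text
t: 10.07
tcp_pos: [469.2, 27.1, 45.4]
orientation: [0.166, 0.986, -0.0, -0.0]
contact_force: [-1.9, -0.8, 5.4]
grip_width: -0.0
```

{"fn": "send_rows", "kwargs": {"increments": [0, 0, -0.04, 0, 0, 0, 0, -0.08, 0, 0, 0, 0, -0.08, 0, 0, 0, 0, -0.08, 0, 0]}}

```text
t: 10.4
tcp_pos: [469.0, 27.0, 44.7]
orientation: [0.166, 0.986, -0.0, -0.0]
contact_force: [-3.9, -1.7, 7.3]
grip_width: 0.3
```

{"fn": "send_rows", "kwargs": {"increments": [0, 0, -0.05, 0, 0, 0, 0, -0.05, 0, 0, 0, 0, -0.05, 0, 0]}}

```text
t: 10.65
tcp_pos: [469.0, 26.9, 44.3]
orientation: [0.166, 0.986, -0.0, -0.0]
contact_force: [-4.5, -1.4, 9.0]
grip_width: 0.6
```

Run:
```python
import numpy as np
r=5.72;a=-2.534+np.arange(0,1.71,.05)
for s in range(0,34,8):
    k=np.arange(s+1,min(s+9,len(a)))
    print(s,[tuple(np.round([r*(np.cos(a[i])-np.cos(a[s])),r*(np.sin(a[i])-np.sin(a[s])),a[i]-a[s]],2)) for i in k])
```

```text
0 [(np.float64(0.17), np.float64(-0.23), np.float64(0.05)), (np.float64(0.35), np.float64(-0.45), np.float64(0.1)), (np.float64(0.54), np.float64(-0.67), np.float64(0.15)), (np.float64(0.74), np.float64(-0.87), np.float64(0.2)), (np.float64(0.95), np.float64(-1.06), np.float64(0.25)), (np.float64(1.17), np.float64(-1.24), np.float64(0.3)), (np.float64(1.4), np.float64(-1.41), np.float64(0.35)), (np.float64(1.64), np.float64(-1.57), np.float64(0.4))]
8 [(np.float64(0.25), np.float64(-0.15), np.float64(0.05)), (np.float64(0.5), np.float64(-0.28), np.float64(0.1)), (np.float64(0.76), np.float64(-0.4), np.float64(0.15)), (np.float64(1.02), np.float64(-0.51), np.float64(0.2)), (np.float64(1.29), np.float64(-0.61), np.float64(0.25)), (np.float64(1.57), np.float64(-0.69), np.float64(0.3)), (np.float64(1.84), np.float64(-0.75), np.float64(0.35)), (np.float64(2.12), np.float64(-0.81), np.float64(0.4))]
16 [(np.float64(0.28), np.float64(-0.04), np.float64(0.05)), (np.float64(0.57), np.float64(-0.06), np.float64(0.1)), (np.float64(0.85), np.float64(-0.08), np.float64(0.15)), (np.float64(1.14), np.float64(-0.07), np.float64(0.2)), (np.float64(1.43), np.float64(-0.05), np.float64(0.25)), (np.float64(1.71), np.float64(-0.02), np.float64(0.3)), (np.float64(1.99), np.float64(0.02), np.float64(0.35)), (np.float64(2.27), np.float64(0.08), np.float64(0.4))]
24 [(np.float64(0.28), np.float64(0.07), np.float64(0.05)), (np.float64(0.55), np.float64(0.16), np.float64(0.1)), (np.float64(0.82), np.float64(0.26), np.float64(0.15)), (np.float64(1.08), np.float64(0.38), np.float64(0.2)), (np.float64(1.33), np.float64(0.5), np.float64(0.25)), (np.float64(1.58), np.float64(0.64), np.float64(0.3)), (np.float64(1.83), np.float64(0.8), np.float64(0.35)), (np.float64(2.06), np.float64(0.96), np.float64(0.4))]
32 [(np.float64(0.23), np.float64(0.18), np.float64(0.05)), (np.float64(0.44), np.float64(0.36), np.float64(0.1))]
```

{"fn": "send_rows", "kwargs": {"increments": [0, 0, -0.04, 0, 0, 0.17, -0.23, -0.04, 0.05, 0, 0.35, -0.45, -0.04, 0.1, 0, 0.54, -0.67, -0.04, 0.15, 0, 0.74, -0.87, -0.04, 0.2, 0]}}

```text
t: 11.07
tcp_pos: [475.9, 20.2, 43.9]
orientation: [0.064, 0.998, 0.001, -0.001]
contact_force: [-4.2, 3.6, 9.5]
grip_width: 0.3
```

{"fn": "send_rows", "kwargs": {"increments": [0.21, -0.19, -0.03, 0.05, 0, 0.43, -0.37, -0.03, 0.1, 0, 0.66, -0.54, -0.03, 0.15, 0, 0.9, -0.7, -0.03, 0.2, 0]}}

```text
t: 11.4
tcp_pos: [484.7, 13.1, 43.6]
orientation: [-0.035, 0.999, 0.001, -0.001]
contact_force: [-4.9, 2.9, 10.2]
grip_width: 0.1
```

Run:
```python
from h import *
c=snap('top','t2.png')
im=cv2.imread('pics/t2.png')[140:245,190:355]
cv2.imwrite('pics/t2c.png',cv2.resize(im,None,fx=4,fy=4,interpolation=cv2.INTER_CUBIC))
s=arm.state();print(s['t'],s['tcp_pos'],s['contact_force'])
```

```text
11.45 [485.33242779  12.67788414  43.63047931] [-5.679432    2.46482705 10.1060352 ]
```

View pics/t2c.png

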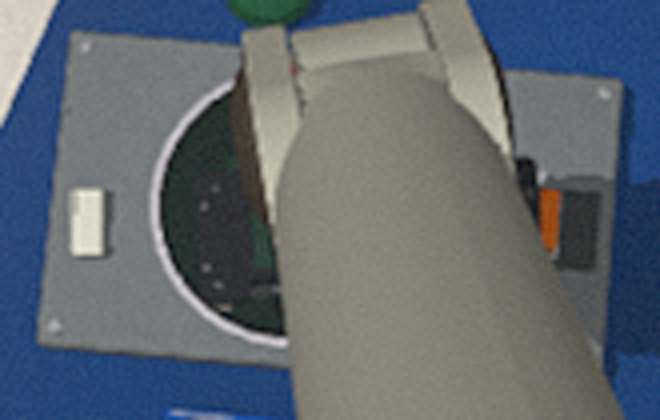

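The arm hides the mark in the top view. I'll carry on dragging with slightly more press and check the mark afterwards.

{"fn": "send_rows", "kwargs": {"increments": [0.25, -0.15, -0.03, 0.05, 0, 0.5, -0.28, -0.03, 0.1, 0, 0.76, -0.4, -0.03, 0.15, 0, 1.02, -0.51, -0.03, 0.2, 0, 1.29, -0.61, -0.03, 0.25, 0, 1.57, -0.69, -0.03, 0.3, 0, 1.84, -0.75, -0.03, 0.35, 0, 2.12, -0.81, -0.03, 0.4, 0]}}

```text
t: 12.12
tcp_pos: [505.3, 4.2, 43.2]
orientation: [-0.233, 0.972, 0.0, -0.002]
contact_force: [-6.1, 0.3, 12.2]
grip_width: 0.6
```

Run:
```python
from h import *
import pickle
c=snap('scene','s2.png');pickle.dump(c,open('s2.pkl','wb'))
im=cv2.imread('pics/s2.png')[150:320,180:350]
cv2.imwrite('pics/s2c.png',cv2.resize(im,None,fx=3.5,fy=3.5,interpolation=cv2.INTER_CUBIC))
s=arm.state();print(s['t'],s['tcp_pos'],s['contact_force'])
```

```text
12.1667 [506.10628801   4.01103103  43.28437779] [-5.33104296  1.22436665 10.69449509]
```

View pics/s2c.png

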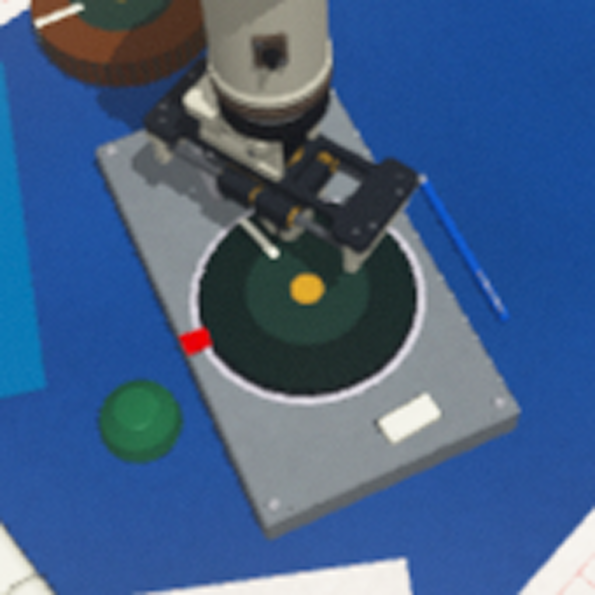

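The scene view shows the mark from crop (243,222) to (277,257), so it is moving with the finger. The pointer at (195,341) is not obscured.

```bash
cat >> h.py <<'E'
def mark_angle(c,ztop,C=np.array([515.9,59.6])):
    """angle of white mark relative to the case yaw, from bright pixels at radius 42-74"""
    g=c['pixels'].astype(int).min(2); v,u=np.nonzero(g>110)
    P=np.array([ray(c,a,b,ztop)[:2] for a,b in zip(u,v) if proj(c,[*C,ztop])[0]-90<a<proj(c,[*C,ztop])[0]+90 and abs(b-proj(c,[*C,ztop])[1])<90])-C
    r=np.hypot(*P.T); P=P[(r>40)&(r<74)]; a=np.arctan2(P[:,1],P[:,0])
    return a,np.hypot(*P.T)
E
python3 - <<'E'
from h import *
import pickle
for f,z in(('top1',46),('scene1',46),('s2',44)):
    c=pickle.load(open(f+'.pkl','rb')); a,r=mark_angle(c,z); C=ray(c,*proj(c,[515.9,59.6,z]),z)
    print(f,len(a),np.round(np.histogram(a,40,(-3.2,3.2))[0]),np.median(a))
c=pickle.load(open('s2.pkl','rb'))
for u,v in((249.4,213.4),(259.1,223.4)):
    p=ray(c,u,v,44)[:2]-[515.9,59.6];print(np.hypot(*p),np.arctan2(p[1],p[0]))
E
```

```text
top1 45 [ 0  0  0  0  0  0  0  0  4 41  0  0  0  0  0  0  0  0  0  0  0  0  0  0
  0  0  0  0  0  0  0  0  0  0  0  0  0  0  0  0] -1.705257686691168
scene1 34 [ 0  0  0  0  0  0  0  0  6 28  0  0  0  0  0  0  0  0  0  0  0  0  0  0
  0  0  0  0  0  0  0  0  0  0  0  0  0  0  0  0] -1.710548959246983
s2 38 [ 4  5  1  0  0  0  0  0  0  0  2 26  0  0  0  0  0  0  0  0  0  0  0  0
  0  0  0  0  0  0  0  0  0  0  0  0  0  0  0  0] -1.396902141741216
75.29401969668547 -1.366585633759727
34.11086732842725 -1.3664603294626858
```

{"fn": "send_rows", "kwargs": {"increments": [0.28, -0.04, -0.03, 0.05, 0, 0.57, -0.06, -0.03, 0.1, 0, 0.85, -0.08, -0.03, 0.15, 0, 1.14, -0.07, -0.03, 0.2, 0, 1.43, -0.05, -0.03, 0.25, 0, 1.71, -0.02, -0.03, 0.3, 0, 1.99, 0.02, -0.03, 0.35, 0, 2.27, 0.08, -0.03, 0.4, 0]}}

```text
t: 12.83
tcp_pos: [528.1, 3.9, 43.0]
orientation: [-0.421, 0.907, 0.0, -0.002]
contact_force: [-5.7, -2.1, 12.5]
grip_width: 0.6
```

Run:
```python
from h import *
c=snap('scene','s3.png');a,r=mark_angle(c,44)
print(np.histogram(a,40,(-3.2,3.2))[0]); k=(a>-1.6)&(a<.3);print(np.median(a[k]))
s=arm.state();print(s['t'],s['tcp_pos'],s['contact_force'],np.arctan2(s['tcp_pos'][1]-59.6,s['tcp_pos'][0]-515.9))
```

```text
[ 0  7 12  1  0  0  0  0  0  0  0  0  0 22 15  0  0  0  0  0  0  0  0  0
  0  0  0  0  0  0  0  0  0  0  0  0  0  0  0  0]
-0.9773780461322793
12.8833 [528.88608902   4.06952788  43.08258104] [-5.950784   -1.00470225 11.58482282] -1.3410695407204751
```

{"fn": "send_rows", "kwargs": {"increments": [0.28, 0.07, 0, 0.05, 0, 0.55, 0.16, 0, 0.1, 0, 0.82, 0.26, 0, 0.15, 0, 1.08, 0.38, 0, 0.2, 0, 1.33, 0.5, 0, 0.25, 0, 1.58, 0.64, 0, 0.3, 0, 1.83, 0.8, 0, 0.35, 0, 2.06, 0.96, 0, 0.4, 0]}}

```text
t: 13.55
tcp_pos: [549.1, 12.5, 43.1]
orientation: [-0.593, 0.805, -0.0, -0.002]
contact_force: [-5.6, -3.8, 11.8]
grip_width: 0.3
```

Run:
```python
from h import *
c=snap('scene','s4.png');a,r=mark_angle(c,44)
print(np.histogram(a,40,(-3.2,3.2))[0]); k=(a>-1.0)&(a<.3);print(np.median(a[k]))
s=arm.state();print(s['t'],s['tcp_pos'],s['contact_force'],np.arctan2(s['tcp_pos'][1]-59.6,s['tcp_pos'][0]-515.9),s['q'])
r=5.72;a0=-.934
for d in np.arange(.05,.6,.05): print(np.round([r*(np.cos(a0+d)-np.cos(a0)),r*(np.sin(a0+d)-np.sin(a0)),d],2))
```

```text
[ 0  0  0 13  0  0  3  1  0  0  0  0  0  1  8  6 34  0  0  0  0  0  0  0
  0  0  0  0  0  0  0  0  0  0  0  0  0  0  0  0]
-0.6035750220256768
13.6 [549.73034806  12.98908772  43.17218904] [-5.46644173 -3.59594031 11.42032598] -0.9429618798709725 [ 0.2787483   0.58865045 -0.44566192  1.92643097  0.37822435  0.71094747
  2.45054884]
[0.23 0.18 0.05]
[0.44 0.36 0.1 ]
[0.65 0.56 0.15]
[0.85 0.77 0.2 ]
[1.03 0.98 0.25]
[1.21 1.21 0.3 ]
[1.37 1.45 0.35]
[1.52 1.69 0.4 ]
[1.66 1.94 0.45]
[1.79 2.19 0.5 ]
[1.9  2.46 0.55]
```

Joint 7 is close to its limit at 2.45 rad. I'll lift off, turn the hand back, and look at the mark again.

{"fn": "send_rows", "kwargs": {"increments": [0, 0, 0.3, 0, 0, 0, 0, 1.0, 0, 0, 0, 0, 2, -0.1, 0, -0.5, -0.3, 2, -0.2, 0, -0.8, -0.5, 2, -0.3, 0, -1.2, -0.7, 2, -0.42, 0, -1.5, -0.9, 2, -0.54, 0, -1.8, -1, 2, -0.66, 0, -2, -1, 2, -0.78, 0, -2, -1, 2, -0.9, 0]}}

```text
t: 14.43
tcp_pos: [530.0, 4.1, 62.7]
orientation: [-0.18, 0.984, 0.0, 0.0]
contact_force: [0.5, 0.1, 0.1]
grip_width: 0.5
```

Run:
```python
from h import *
import pickle
c=snap('scene','s5.png');pickle.dump(c,open('s5.pkl','wb'));a,r=mark_angle(c,46)
print(np.histogram(a,80,(-3.2,3.2))[0]); k=(a>-.8)&(a<.3);print(np.median(a[k]),a[k].min(),a[k].max(),k.sum())
s=arm.state();print(s['t'],s['tcp_pos'],s['contact_force'],np.arctan2(s['tcp_pos'][1]-59.6,s['tcp_pos'][0]-515.9),s['q'])
im=cv2.imread('pics/s5.png')[150:320,180:350]
cv2.imwrite('pics/s5c.png',cv2.resize(im,None,fx=3.5,fy=3.5,interpolation=cv2.INTER_CUBIC))
```

```text
[ 0  0  0  0  0  0  9  0  0  0  0  0  0  0  0  0  0  0  0  3  0  0  0  0
  0  0  0  0  0  0  0  0 16 22  0  0  0  0  0  0  0  0  0  0  0  0  0  0
  0  0  0  0  0  0  0  0  0  0  0  0  0  0  0  0  0  0  0  0  0  0  0  0
  0  0  0  0  0  0  0  0]
-0.5495645158727293 -0.6288645010476466 -0.48320322412495975 38
14.4833 [530.27476131   4.29957684  62.80592072] [0.2426958  0.54019902 0.59631097] -1.3164849896632114 [ 0.14127522  0.49708004 -0.24559594  1.97568784  0.18259464  0.68917707
  1.70828425]
```

View pics/s5c.png

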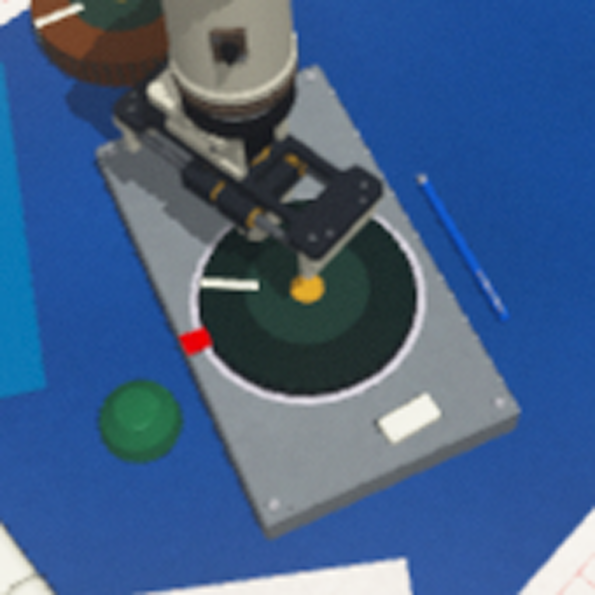

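{"fn": "send_rows", "kwargs": {"increments": [0, 0, -0.4, 0, 0, 0, 0, -0.8, 0, 0, 0, 0, -1.2, 0, 0, 0, 0, -1.5, 0, 0, 0, 0, -1.65, 0, 0, 0, 0, -1.75, 0, 0, 0, 0, -1.85, 0, 0, 0, 0, -1.93, 0, 0, 0, 0, -2.0, 0, 0, 0, 0, -2.0, 0, 0]}}

```text
t: 15.32
tcp_pos: [530.6, 3.3, 43.5]
orientation: [-0.183, 0.983, -0.0, 0.0]
contact_force: [-3.4, -1.7, 10.0]
grip_width: 0.6
```

Run:
```python
from h import *
s=arm.state();print(s['t'],s['tcp_pos'],s['contact_force'])
p=s['tcp_pos'][:2]-[515.9,59.6];r=np.hypot(*p)/10;a0=np.arctan2(p[1],p[0]);print(r,a0)
for d in np.arange(.05,.56,.05): print(np.round([r*(np.cos(a0+d)-np.cos(a0)),r*(np.sin(a0+d)-np.sin(a0)),d],2))
```

```text
15.3167 [530.60797801   3.2949      43.45592441] [-3.43950871 -1.66188321 10.04021828]
5.8194406110113865 -1.315286526683621
[0.28 0.08 0.05]
[0.55 0.17 0.1 ]
[0.82 0.28 0.15]
[1.09 0.4  0.2 ]
[1.35 0.54 0.25]
[1.6  0.69 0.3 ]
[1.84 0.85 0.35]
[2.08 1.02 0.4 ]
[2.3  1.2  0.45]
[2.52 1.39 0.5 ]
[2.73 1.6  0.55]
```

Press a little more (to about 12 N) and sweep 0.40 rad first.

{"fn": "send_rows", "kwargs": {"increments": [0, 0, -0.03, 0, 0, 0.28, 0.08, -0.04, 0.05, 0, 0.55, 0.17, -0.04, 0.1, 0, 0.82, 0.28, -0.04, 0.15, 0, 1.09, 0.4, -0.04, 0.2, 0, 1.35, 0.54, -0.04, 0.25, 0, 1.6, 0.69, -0.04, 0.3, 0, 1.84, 0.85, -0.04, 0.35, 0, 2.08, 1.02, -0.04, 0.4, 0, 2.08, 1.02, -0.04, 0.4, 0]}}

```text
t: 16.15
tcp_pos: [551.0, 12.5, 43.1]
orientation: [-0.375, 0.927, -0.001, -0.001]
contact_force: [-3.4, -3.2, 11.7]
grip_width: 0.3
```

Run:
```python
from h import *
c=snap('scene','s6.png');a,r=mark_angle(c,44)
k=(a>-.55)&(a<.3);print(np.histogram(a,80,(-3.2,3.2))[0],np.median(a[k]),k.sum())
p=ray(c,236,246.8,37)[:2]-[515.9,59.6];
s=arm.state();print(s['t'],s['tcp_pos'],s['contact_force'],np.arctan2(s['tcp_pos'][1]-59.6,s['tcp_pos'][0]-515.9),s['q'][6])
```

```text
[ 0  0  0  0  0  0  0  0  0  0  0  0  0  0  0  0  0  0  0  0  0  0  0  0
  0  0  0  0  0  0  0  0  0  0  0  0 11 22  6  0  0  0  0  0  0  0  0  0
  0  0  0  0  0  0  0  0  0  0  0  0  0  0  0  0  0  0  0  0  0  0  0  0
  0  0  0  0  0  0  0  0] -0.21238965750477232 39
16.2 [550.92870883  12.31180839  43.11030905] [-3.77336452 -3.59462046 10.71478125] -0.9332418107679945 2.0240438233049822
```

{"fn": "send_rows", "kwargs": {"increments": [0.23, 0.18, -0.02, 0.05, 0, 0.45, 0.37, -0.02, 0.1, 0, 0.66, 0.57, -0.02, 0.15, 0, 0.68, 0.6, -0.02, 0.16, 0, 0.68, 0.6, -0.02, 0.16, 0, 0.68, 0.6, 0.3, 0.16, 0, 0.68, 0.6, 1.2, 0.16, 0, 0.68, 0.6, 3, 0.1, 0, -1, -2, 5, 0, 0, -3, -5, 6, -0.1, 0]}}

```text
t: 17.03
tcp_pos: [523.5, -33.0, 104.6]
orientation: [-0.328, 0.945, 0.0, 0.003]
contact_force: [0.7, -1.6, 0.4]
grip_width: 0.8
```

{"fn": "send_rows", "kwargs": {"increments": [-1.5, -3.5, 0.5, -0.1, 0, -3, -7, 1, -0.2, 0, -4, -10.5, 1, -0.3, 0, -5, -13.5, 1, -0.4, 0, -5, -16, 1, -0.5, 0, -5, -17, 1, -0.6, 0, -5, -17, 1, -0.7, 0, -5, -17, 1, -0.8, 0]}}

```text
t: 17.7
tcp_pos: [471.0, -207.1, 112.6]
orientation: [0.07, 0.998, 0.0, 0.0]
contact_force: [0.3, 0.8, 0.6]
grip_width: 0.4
```

Run:
```python
from h import *
import pickle
def red(c):
    z=37;C=np.array([515.9,59.6]);h=cv2.cvtColor(c['pixels'],cv2.COLOR_RGB2HSV)
    m=cv2.inRange(h,np.array((0,150,100)),np.array((6,255,255)))|cv2.inRange(h,np.array((174,150,100)),np.array((180,255,255)))
    v,u=np.nonzero(m);P=np.array([ray(c,a,b,z)[:2] for a,b in zip(u,v)])-C;r=np.hypot(*P.T);P=P[(r>72)&(r<108)].mean(0);return np.arctan2(P[1],P[0])
for n in('top','scene'):
    c=snap(n,n+'7.png');pickle.dump(c,open(n+'7.pkl','wb'));a,r=mark_angle(c,46)
    k=abs(a)<.4;print(n,np.median(a[k]),k.sum(),len(a),'pointer',red(c), 'wheel old?')
s=arm.state();print(s['t'],s['tcp_pos'],s['orientation'],s['contact_force'],s['q'])
im=cv2.imread('pics/top7.png')[140:245,190:355]
cv2.imwrite('pics/t7c.png',cv2.resize(im,None,fx=4,fy=4,interpolation=cv2.INTER_CUBIC))
```

```text
top -0.039939057233666406 43 43 pointer -0.06454900785295259 wheel old?
scene -0.04830583848637793 41 41 pointer -0.053849585333242245 wheel old?
17.8 [ 471.20917813 -205.79596474  112.47618456] [6.68043710e-02 9.97766065e-01 7.35275316e-05 2.24204373e-04] [ 0.17066239 -0.39601793  0.75414482] [ 0.47064256  0.38430108 -0.13289659  1.99346795  0.07120559  0.76776929
  1.73317349]
```

View pics/t7c.png

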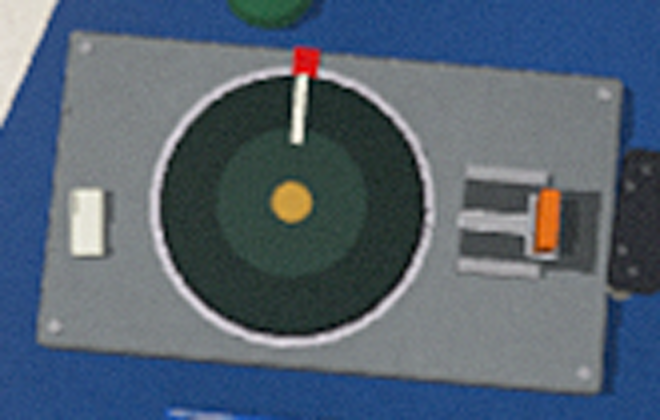

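The top crop shows the mark from (297,142) to (303,78), lying just under the red pointer at (306,62), about 0.01–0.02 rad from exact. That's good. The catch is still fully back with its tab at (548,220). Next comes the catch, pushed from its −y side.

{"fn": "send_rows", "kwargs": {"increments": [0.8, 1.5, 0, 0.07, 0, 1.6, 3, 0, 0.07, 0, 2.4, 4.5, 0, 0.07, 0, 3.2, 6.2, 0, 0.07, 0, 3.2, 6.2, -1.5, 0.07, 0, 3.2, 6.2, -3, 0.07, 0, 3.2, 6.2, -4.2, 0.07, 0, 3.2, 6.2, -5.2, 0.07, 0, 3.2, 6.2, -5.5, 0.07, 0, 3.2, 6.2, -5.5, 0.07, 0]}}

```text
t: 18.63
tcp_pos: [502.1, -143.8, 56.2]
orientation: [0.031, 1.0, 0.0, -0.001]
contact_force: [0.9, -0.5, 0.8]
grip_width: 0.5
```

{"fn": "send_rows", "kwargs": {"increments": [0.2, 0.4, 0, 0, 0, 0.24, 0.8, 0, 0, 0, 0.27, 1.2, 0, 0, 0, 0.3, 1.6, 0, 0, 0, 0.32, 2, 0, 0, 0, 0.34, 2.4, 0, 0, 0, 0.35, 2.6, 0, 0, 0]}}

```text
t: 19.22
tcp_pos: [506.7, -117.3, 57.5]
orientation: [0.031, 1.0, -0.0, 0.0]
contact_force: [-0.2, -2.2, 1.0]
grip_width: 0.3
```

{"fn": "send_rows", "kwargs": {"increments": [0.02, 0.3, 0, 0, 0, 0.04, 0.6, 0, 0, 0, 0.05, 0.9, 0, 0, 0, 0.07, 1.2, 0, 0, 0, 0.09, 1.5, 0, 0, 0, 0.11, 1.8, 0, 0, 0, 0.13, 2.1, 0, 0, 0, 0.14, 2.4, 0, 0, 0, 0.14, 2.4, 0, 0, 0]}}

```text
t: 19.97
tcp_pos: [508.3, -92.9, 57.3]
orientation: [0.031, 1.0, 0.0, 0.0]
contact_force: [0.5, -0.6, 1.0]
grip_width: 0.7
```

{"fn": "send_rows", "kwargs": {"increments": [0.01, 0.1, 0, 0, 0, 0.01, 0.2, 0, 0, 0, 0.02, 0.3, 0, 0, 0, 0.02, 0.3, 0, 0, 0]}}

```text
t: 20.3
tcp_pos: [508.1, -92.1, 57.3]
orientation: [0.032, 0.999, -0.001, 0.0]
contact_force: [0.4, -4.4, 1.9]
grip_width: 0.5
```

{"fn": "send_rows", "kwargs": {"increments": [0.01, 0.1, 0, 0, 0, 0.01, 0.2, 0, 0, 0, 0.01, 0.3, 0, 0, 0, 0.01, 0.3, 0, 0, 0, 0.01, 0.3, 0, 0, 0]}}

```text
t: 20.72
tcp_pos: [508.1, -91.8, 57.3]
orientation: [0.033, 0.999, -0.002, 0.0]
contact_force: [0.4, -10.2, 0.7]
grip_width: 0.2
```

{"fn": "send_rows", "kwargs": {"increments": [0, -0.6, 0, 0, 0, 0, -2, 0, 0, 0, -0.1, -4, 0, 0, 0, -0.2, -5, 1, 0, 0, -0.2, -5, 4, 0, 0, -0.2, -5, 8, 0, 0, -1, -8, 11, 0, 0, -2, -11, 14, 0, 0, -3, -14, 16, 0, 0, -3, -14, 16, 0, 0]}}

```text
t: 21.55
tcp_pos: [478.0, -236.1, 222.9]
orientation: [0.036, 0.999, -0.003, 0.003]
contact_force: [0.4, -1.1, 0.4]
grip_width: 0.3
```

Run:
```python
from h import *
for n in('top','scene'):
    c=snap(n,n+'8.png');a,r=mark_angle(c,46)
    k=abs(a)<.4;print(n,np.median(a[k]),k.sum(),len(a))
    h=cv2.cvtColor(c['pixels'],cv2.COLOR_RGB2HSV);m=cv2.inRange(h,np.array((6,180,120)),np.array((13,255,255)))
    b=(290,175,340,215) if n=='top' else (230,170,275,215)
    v,u=np.nonzero(m[b[1]:b[3],b[0]:b[2]]);p=ray(c,u.mean()+b[0],v.mean()+b[1],55)[:2]-[515.9,59.6]
    print('tab',len(u),p,'travel',155.3+p@[.06,.998])
s=arm.state();print(s['t'],s['tcp_pos'],s['contact_force'])
im=cv2.imread('pics/top8.png')[140:245,190:355]
cv2.imwrite('pics/t8c.png',cv2.resize(im,None,fx=4,fy=4,interpolation=cv2.INTER_CUBIC))
```

```text
top -0.039939057233666406 43 43
tab 68 [  -5.28691413 -129.46725249] travel 25.774467163599894
scene -0.04830583848637793 41 41
tab 76 [  -7.61900713 -128.38927577] travel 26.7103623577961
21.65 [ 478.0636599  -229.17727917  218.82049009] [ 0.35384349  1.43685537 -0.14330936]
```

View pics/t8c.png

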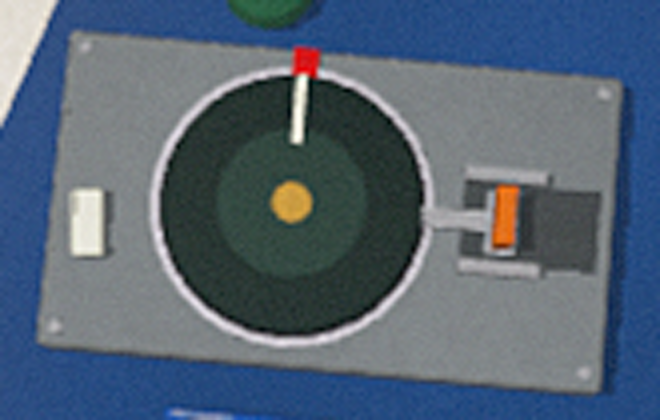

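The tab moved to crop (506,217), which is about 26 mm of travel by image; the stop at 30 mm was expected. The start may not have been exactly 0, but I'll push again, more firmly, to be sure.

{"fn": "send_rows", "kwargs": {"increments": [1, 3, 0, 0, 0, 2, 6, 0, 0, 0, 2.8, 9, -2, 0, 0, 2.8, 9, -5, 0, 0, 2.8, 9, -8.5, 0, 0, 2.8, 9, -12, 0, 0, 2.8, 9, -14.5, 0, 0, 2.8, 9, -16, 0, 0, 2.8, 9, -16, 0, 0, 2.8, 9, -16, 0, 0]}}

```text
t: 22.48
tcp_pos: [504.9, -135.6, 56.0]
orientation: [0.03, 1.0, 0.001, -0.002]
contact_force: [0.4, -0.4, 1.1]
grip_width: 0.3
```

{"fn": "send_rows", "kwargs": {"increments": [0, 1, 0, 0, 0, 0.05, 2, 0, 0, 0, 0.1, 3, 0, 0, 0, 0.15, 4, 0, 0, 0, 0.2, 4.4, 0, 0, 0, 0.2, 4.8, 0, 0, 0, 0.2, 5, 0, 0, 0, 0.2, 5.2, 0, 0, 0, 0.2, 5.4, 0, 0, 0, 0.2, 5.4, 0, 0, 0]}}

```text
t: 23.32
tcp_pos: [508.7, -91.3, 58.4]
orientation: [0.034, 0.999, -0.004, 0.001]
contact_force: [-0.4, -17.0, 2.8]
grip_width: 0.5
```

{"fn": "send_rows", "kwargs": {"increments": [0, 0.1, 0, 0, 0, 0, 0.2, 0, 0, 0, 0, 0.3, 0, 0, 0, 0, 0.3, 0, 0, 0]}}

```text
t: 23.65
tcp_pos: [508.6, -90.9, 58.4]
orientation: [0.035, 0.999, -0.005, 0.001]
contact_force: [-1.0, -22.5, 2.5]
grip_width: -0.0
```

{"fn": "send_rows", "kwargs": {"increments": [0, -0.7, 0, 0, 0, 0, -2.5, 0, 0, 0, -0.1, -5, 0, 0, 0, -0.2, -6, 1, 0, 0, -0.2, -6, 4, 0, 0, -0.2, -6, 8, 0, 0, -1, -9, 11, 0, 0, -2, -12, 14, 0, 0, -3, -15, 16, 0, 0, -3, -15, 16, 0, 0]}}

```text
t: 24.48
tcp_pos: [478.3, -239.4, 223.5]
orientation: [0.036, 0.999, -0.004, 0.004]
contact_force: [0.3, -0.5, 0.3]
grip_width: 0.6
```

Run:
```python
from h import *
import pickle
def o(c,n):
    h=cv2.cvtColor(c['pixels'],cv2.COLOR_RGB2HSV);m=cv2.inRange(h,np.array((6,150,100)),np.array((15,255,255)))
    b=(290,175,345,215) if n=='top' else (230,165,275,215)
    v,u=np.nonzero(m[b[1]:b[3],b[0]:b[2]]);p=ray(c,u.mean()+b[0],v.mean()+b[1],60)[:2]
    return p,len(u)
for n in('top','scene'):
    c0=pickle.load(open(n+'1.pkl','rb'));c=snap(n,n+'9.png');a,r=mark_angle(c,46)
    print(n,'mark',np.median(a[abs(a)<.4]),'tab',o(c0,n),o(c,n),(o(c,n)[0]-o(c0,n)[0])@[.06,.998])
    d=np.abs(c['pixels'].astype(int)-c0['pixels']).sum(2)
s=arm.state();print(s['t'],s['tcp_pos'],s['contact_force'])
b=cv2.imread('pics/top9.png')[150:220,270:345];s0=cv2.imread('pics/scene9.png')[165:235,225:300]
cv2.imwrite('pics/c9.png',np.hstack([cv2.resize(i,(400,373),interpolation=cv2.INTER_CUBIC) for i in(b,s0)]))
```

```text
top mark -0.039939057233666406 tab (array([506.33568816, -95.72565179]), 86) (array([508.95029294, -69.63070378]), 78) 26.199634391825732
scene mark -0.04830583848637793 tab (array([506.32303647, -94.11732292]), 116) (array([507.82803218, -68.21766907]), 118) 25.938154289783114
24.5833 [ 478.41697295 -232.37462076  219.35564352] [0.38022177 0.17013952 0.44597923]
```

View pics/c9.png

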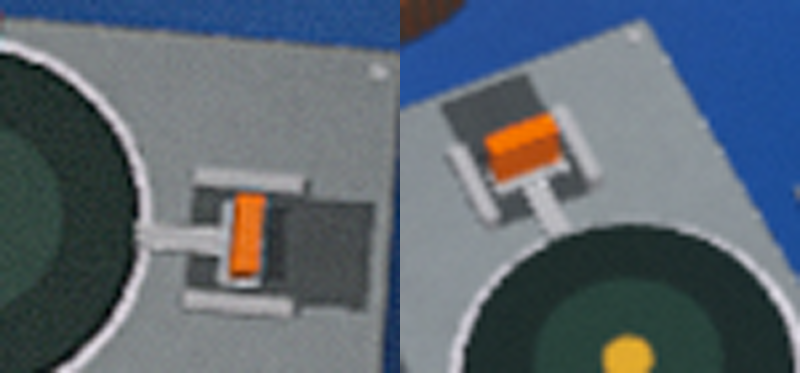

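Run:
```python
from h import *
import pickle
c=capture('wrist');s=arm.state();off=c['xyz']-s['tcp_pos'];R0=rot(c);print(off,-R0[:,2],R0[:,1],c['mtx'][0,0],s['tcp_pos'],s['q'])
t=np.array([511,-35,42])
for tcp in([560,-35,110],[580,-35,120],[600,-35,130],[570,-35,160]):
    c['xyz']=np.array(tcp)+off;print(tcp,proj(c,t),c['xyz'])
T=pickle.load(open('top1.pkl','rb'));C=np.array([515.9,59.6])
for x in (305,):print('tip0',(ray(T,x,195,40)[:2]-C)@[.06,.998])
T=pickle.load(open('top7.pkl','rb'))
```

```text
[-82.9978746    4.56716893 158.97623478] [ 0.30920926 -0.02076523 -0.95076729] [-0.94871158  0.0624893  -0.3099055 ] 375.08230945537696 [ 478.25712585 -230.41703754  218.06112568] [ 0.5295862   0.27062347 -0.15444417  1.86750612  0.04819339  1.00599658
  1.86197719]
[560, -35, 110] [282.11642483 145.40631294] [477.0021254  -30.43283107 268.97623478]
[580, -35, 120] [280.0259152  110.27339607] [497.0021254  -30.43283107 278.97623478]
[600, -35, 130] [277.99502891  76.1425035 ] [517.0021254  -30.43283107 288.97623478]
[570, -35, 160] [281.83770864 121.08691939] [487.0021254  -30.43283107 318.97623478]
tip0 -104.78099107606178
```

{"fn": "send_rows", "kwargs": {"increments": [1.5, 3.3, 0, 0, 0, 3, 6.6, 0, 0, 0, 4.5, 10, 0, 0, 0, 6, 13.5, 0, 0, 0, 7.5, 17, 0, 0, 0, 8.7, 19.5, -2, 0, 0, 8.7, 19.5, -5, 0, 0, 8.7, 19.5, -8, 0, 0, 8.7, 19.5, -10, 0, 0, 8.7, 19.5, -10, 0, 0]}}

```text
t: 25.47
tcp_pos: [560.3, -32.9, 111.7]
orientation: [0.03, 1.0, 0.001, -0.005]
contact_force: [-0.9, 0.5, -0.3]
grip_width: 0.3
```

Run:
```python
from h import *
import pickle
c=snap('wrist','w10.png');pickle.dump(c,open('w10.pkl','wb'));p=proj(c,[511,-35,42]);print(p,arm.state()['tcp_pos'],arm.state()['contact_force'])
im=cv2.imread('pics/w10.png');x,y=max(0,int(p[0])-130),max(0,int(p[1])-97)
cv2.imwrite('pics/w10c.png',cv2.resize(im[y:y+195,x:x+260],None,fx=3,fy=3,interpolation=cv2.INTER_CUBIC));print(x,y)
```

```text
[275.72648331 146.81268608] [562.11152053 -33.40158058 114.22140163] [-0.22271943  0.1656372   0.67036322]
145 49
```

View pics/w10c.png

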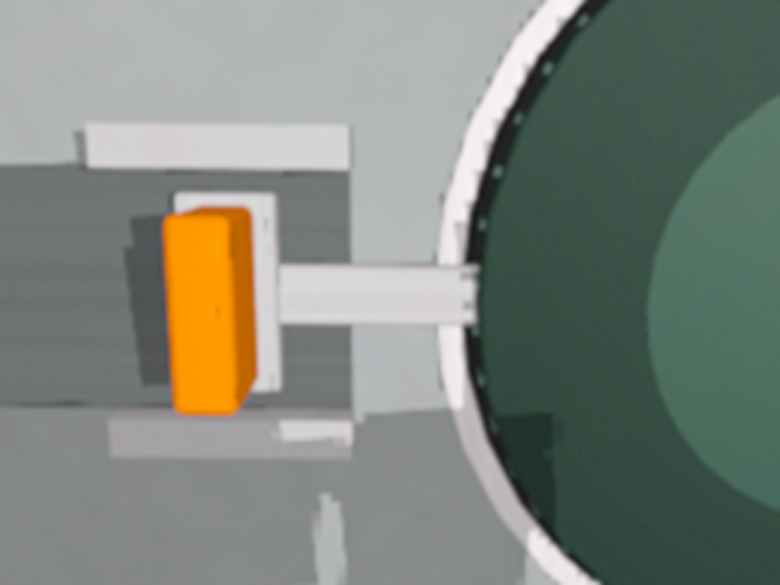

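The close view shows the bolt nose at (475,295), right at the wheel rim. The foot is inside the guides and nothing is caught between them. The catch did not yield to 22 N, so it is against its stop. I'll raise the arm clear and hand in.

{"fn": "send_rows", "kwargs": {"increments": [0, 0, 3, 0, 0, -1, -2, 6, 0, 0, -2, -4, 9, 0, 0, -2, -4, 11, 0, 0, -2, -4, 11, 0, 0, -2, -4, 11, 0, 0, -2, -4, 11, 0, 0, -2, -4, 11, 0, 0]}}

```text
t: 26.18
tcp_pos: [544.6, -74.8, 226.6]
orientation: [0.031, 1.0, 0.0, -0.001]
contact_force: [-0.2, 0.4, -0.7]
grip_width: 0.6
```

Run:
```python
from h import *
s=arm.state();print(s['t'],s['tcp_pos'],s['contact_force'],np.abs(s['joint_velocities']).max());print(arm.close_job())
```

```text
26.1833 [544.61648651 -74.79121312 226.55004222] [-0.18867564  0.40527197 -0.65245742] 0.013282168292316824
the job is handed in; nothing more can be done
None
```

I set the wheel, pushed the catch against a hard stop and handed the job in at 26.2 s. One check disagreed: the cameras showed only about 26 mm of catch travel, where 30 mm was expected.

- **Wheel:** I felt the top at about 46 mm and turned the wheel about 1.66 rad counter-clockwise, pressing with about 9–12.5 N as read after each move. The first part slipped at about 9–10 N, so I pressed a little harder and finished in two strokes. The last images put the mark within about 0.006–0.025 rad of the red pointer. Pushing the catch did not move it.
- **Catch:** I pushed the tab until it stopped, then pushed again with 22 N, and it did not move further. In the close view the bolt end is right at the wheel rim. I took this as fully home, with the catch starting about 4 mm forward of fully back. I could not confirm that independently; the bolt being blocked at the rim would look much the same.
- **Other things:** I touched nothing else on purpose, and the eraser, pen and paperweight look unmoved in the images. I did not measure the stapler, stamp, mug or calculator again. The arm was at z = 227 mm with no contact force when I handed in.

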